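Sort vials and tubes into two stack-nest bins

ROBOT

A 7-joint arm with a two-finger parallel gripper is mounted at the origin on the work surface; the furniture and walls round the work are solid. World frame = base frame: x ahead of the robot, y to its left, z up, the work surface at z = 0. Lengths are in mm, angles in rad, forces in N, time in s.
With the tool pointing down it reaches from about 400 to 900 mm from the base axis. Payload 5.6 kg.
Tool frame: the origin (TCP) lies midway between the tips of the shut fingers; the grasp point (between the pads) lies 19 mm behind it; z points along the fingers, y is the line along which they close (so a half turn about z gives the same grasp; the last joint's range is limited). The gripper opens to 92 mm and grips with 3 to 60 N. Pads are 20 mm wide; open, the fingers measure 128 mm over their backs; the gripper's body (75 mm by 189 mm) begins 69 mm behind the grasp point.
Start: joints at [-1.203, 0.468, -0.012, 1.603, 0.006, 1.071, -0.056], TCP at [259.613, 595.911, 214.592] pointing down, gripper open.
Joint ranges: [-2.53, 2.53], [-0.31, 2.02], [-1.57, 1.55], [0.28, 2.44], [-1.29, 4.43], [0.15, 1.84], [-2.92, 2.92]. Speed limits (rad/s): [2.57, 2.57, 3.14, 3.14, 3.14, 3.14, 3.14].

INTERFACE

Orientations are given as a rotation vector (axis times angle).
In Python, from cell import robot, grip, kin, viewer gives the robot as it stands. Calls block until the motion is done:
- robot.movep(position, orientation): joint-space move of the TCP to a pose.
- robot.servo_line(position, feed=150, rotation=None): straight line of the TCP; rotation=None keeps the orientation; feed is the mean speed in mm/s.
- robot.goto_joints(angles): joint-space move.
- grip(opening, newtons=None): opening from 0.0 (shut) to 1.0 (fully open); newtons is the grip in N (None keeps the last); returns when the fingers have stopped.
- robot.hold(seconds).
- kin.ik(position, orientation): joint angles nearest the present ones, or None.
- robot.observe(): the state.
- viewer.read_camera(name): name is "side" or "top"; returns the picture (400x640x3 uint8, red, green, blue); there is no depth.
- viewer.camera_info(name): a dict with "camera_matrix" (3x3 intrinsics, pixels), "k1" (the pictures are not rectified: a ray, as slopes to the right and down, at radius r is drawn at 1 + k1 r^2 times it, then the intrinsics apply), "R" (3x3) and "t" (3): a world point X has camera coordinates R X + t. Camera axes: x right, y down, z forward; pixel columns grow to the right and rows downward; lengths in mm; the calibration is good to about 2 mm. A picture is of the moment at which its call begins. camera_info takes no time and is no camera call.
A pose or a line that the arm cannot do raises robot.IKError and nothing moves.
- robot.job_done(): hands the job in; it is judged then, once.
Trained networks look in the newest picture that a camera, given by its name, has taken for a name from the list of things; names that differ only in an ending like _2 or _b are one class to them, and where a whole thing is asked for, a point or a joint stands for the part that bears it (a point fixed in the world has none). Each returns a list of dicts, best first, with "confidence" (0 to 1); they miss things now and then, are a little off and sometimes report something else, mostly with a low value. They report only what shows in the picture. A call takes as long as a camera call.
- viewer.silhouettes(name, camera): "mask" (400x640 bool, what is visible of it).
- viewer.pinpoint(name, camera): "at" ([x, y, z] in mm, in the coordinates of the camera as it stood for that picture, good to about 4 mm: a listed point, or the origin of a listed thing).
The state is a dict: "t": time; "joints": joint angles; "joint_velocities": joint speeds; "joint_torque": joint torques, N m; "tcp_pos": TCP position; "tcp_rot": TCP orientation; "contact_force": force on the tool from outside, world axes, zero at the start; "wrist_torque": the same for the moment, N m; "grip_width": opening from 0.0 (shut) to 1.0 (fully open); "grip_force": force on a finger pad.
Only numpy, scipy, OpenCV 4.12 (cv2) and the standard library are available. Lean on these libraries where they do the work, as an engineer would, in place of code of your own. Each camera call takes 0.05 s, during which the arm holds its last target. There are 200 camera calls.

TASK

Sort the samples for storage: first stand both small glass vials in the green bin; then turn the white bin end for end relative to the green one and set it on top, orange end over plain end, so that the rim lugs hold it stacked and level instead of letting it nest; last, stand both tall screw-cap tubes in the white bin. Go by the kind of container, not by cap colour; vials and tubes must end upright with both bins at rest, and leave the timer, the pot and the marker where they are.

Things in the scene. Friction and masses are not known exactly. Their poses are not given: they have to be found in the camera images.
- green_bin: Green open bin, loose, 0.4 kg. Origin: centre of underside; +y to its orange end, z up. 62 mm wide (x), 204 mm long (y), 60 mm high. Inside floor 45 x 145 mm, 3 mm above the underside, undivided; 57 mm wide at the rim. Lugs stick in 12.5 mm from the end walls (y = +-92 mm), tops at 54 mm: two at the orange end, one mid plain end. Takes the vials, stays below.
- white_bin: White bin, loose, 0.2 kg, same shape, size and axes as the green one. Grip it across x at mid length on the upright side band 40 to 60 mm up, 62 mm wide; below, it tapers to a 50 x 178 mm underside. Turned with its +y along green's -y, it sits on green's lugs, underside 54 mm above green's, inside green's rim with 3.5 mm play each way; the same way round it would nest.
- white_bin_mark (a point): Top middle of the rim at the orange end of the white bin: 95 mm from the bin's middle along its +y, 60 mm above its underside.
- vial_black: Small glass vial with a black cap, 15 mm diameter, 47 mm high, standing; the cap is the top 9 mm. Origin: centre of its underside, z up. About 20 g.
- vial_blue: Small glass vial with a blue cap, 15 mm diameter, 47 mm high, standing; the cap is the top 9 mm. Origin: centre of its underside, z up. About 20 g.
- tube_red: Tall screw-cap tube with a red cap, standing: body 29 mm diameter, cap 35 mm diameter from 98 to 112 mm height. Origin: centre of its underside, z up. About 50 g.
- tube_blue: Tall screw-cap tube with a blue cap, standing: body 29 mm diameter, cap 35 mm diameter from 98 to 112 mm height. Origin: centre of its underside, z up. About 50 g.
- timer: Bystander: flat white bench timer with a yellow button, 64 x 66 x 19 mm. Origin: centre of its underside. Not to be moved.
- waste_pot: Bystander: white pot with a red lid, 68 mm diameter, 73 mm high. Origin: centre of its underside. Not to be moved.
- marker: Bystander: white marker pen with a black cap lying on the bench, 135 mm long (along y), 16 mm thick. Origin: centre of its underside. Not to be moved.

How it is judged:
By the outcome, as a careful person would: the job done as asked, in the order asked, and still so for the second after the job is handed in, with the robot touching nothing.
It also fails if it takes over 144 s, if anything falls off the work surface, if the arm or the gripper's body presses on something with over 40 N, if the wrist force passes 120 N, or if a joint passes its speed limit or range.

## Working session

There is one attempt and no reset: what is moved stays moved. The work goes in short steps, each a Python script; the robot and the scene stay as the last script left them, time stands still between calls to the robot, and variables do not carry over. Pictures are saved under pics/ and viewed, at most 14 in all, crops included, and the job is handed in when it is done.

```bash
ls; mkdir -p pics; cat > h.py <<'E'
import numpy as np, cv2
from cell import robot, grip, kin, viewer
def snap(cam, fn):
    im=viewer.read_camera(cam); cv2.imwrite('pics/'+fn, im[:,:,::-1]); return im
def world(cam,p):
    c=viewer.camera_info(cam); return np.array(c['R']).T@(np.array(p)-np.array(c['t']))
def proj(cam,X):
    c=viewer.camera_info(cam); p=np.array(c['R'])@np.array(X,float)+np.array(c['t'])
    s=p[:2]/p[2]; s=s*(1+c['k1']*(s@s)); K=np.array(c['camera_matrix']); return K[:2,:2]@s+K[:2,2]
def ray(cam,uv,z):
    "world point on the plane z seen at pixel uv"
    c=viewer.camera_info(cam); K=np.array(c['camera_matrix']); R=np.array(c['R']);t=np.array(c['t'])
    s=cv2.undistortPoints(np.array([[uv]],float),K,np.array([c['k1'],0,0,0.]))[0,0]
    o=-R.T@t; d=R.T@np.array([s[0],s[1],1]); return o+d*(z-o[2])/d[2]
NAMES="green_bin white_bin white_bin_mark vial_black vial_blue tube_red tube_blue timer waste_pot marker".split()
E
python3 - <<'E'
from h import *
for c in ("top","side"):
    snap(c,c+'0.png'); i=viewer.camera_info(c); print(c,np.round(-np.array(i['R']).T@i['t']),np.round(i['camera_matrix'],0).tolist(),i['k1'])
    for n in NAMES:
        print(n,[(round(d['confidence'],2),np.round(world(c,d['at'])).tolist()) for d in viewer.pinpoint(n,c)[:3]])
print(robot.observe())
E
```

```text
pics
top [ 399.   11. 1391.] [[388.0, 0.0, 319.0], [0.0, 388.0, 201.0], [0.0, 0.0, 1.0]] -0.007703507175193029
green_bin [(0.24, [461.0, -425.0, -0.0])]
white_bin [(0.96, [604.0, 256.0, 5.0])]
white_bin_mark [(0.7, [632.0, 346.0, 58.0])]
vial_black [(0.47, [449.0, -260.0, -5.0])]
vial_blue [(0.5, [632.0, 78.0, 2.0]), (0.41, [632.0, -268.0, -1.0])]
tube_red [(0.4, [643.0, -91.0, -3.0])]
tube_blue [(0.55, [418.0, 257.0, 3.0])]
timer [(0.68, [521.0, -14.0, 2.0])]
waste_pot [(0.58, [557.0, 484.0, -2.0])]
marker [(0.42, [465.0, -424.0, -1.0])]
side [  345. -1105.   887.] [[486.0, 0.0, 316.0], [0.0, 486.0, 197.0], [0.0, 0.0, 1.0]] 0.02364881425175763
green_bin [(0.63, [631.0, -270.0, -0.0])]
white_bin [(0.64, [607.0, 257.0, 1.0])]
white_bin_mark [(0.83, [631.0, 347.0, 59.0])]
vial_black [(0.55, [447.0, -254.0, 1.0])]
vial_blue [(0.43, [636.0, 82.0, -2.0])]
tube_red [(0.95, [640.0, -89.0, 2.0]), (0.48, [628.0, -271.0, 3.0])]
tube_blue [(0.81, [417.0, 257.0, 1.0]), (0.59, [522.0, -16.0, 2.0])]
timer [(0.7, [521.0, -14.0, 1.0])]
waste_pot [(0.61, [558.0, 483.0, -1.0])]
marker [(0.66, [456.0, -425.0, -2.0]), (0.35, [447.0, -255.0, -2.0])]
{'t': 1.1, 'joints': array([-1.20299723,  0.46751263, -0.01158488,  1.60270959,  0.00603507,
        1.07144643, -0.05630178]), 'joint_velocities': array([ 3.19120494e-04,  4.97474774e-04,  5.01939477e-05,  6.66018347e-04,
        1.91494176e-04, -1.02408093e-03, -1.35384132e-04]), 'joint_torque': array([ 3.23977883e-05, -5.20443749e+01, -1.27319930e-02, -2.44051194e+01,
       -5.67690306e-02,  1.14925401e-02,  1.68393973e-05]), 'tcp_pos': array([259.62568383, 595.88295214, 214.58019014]), 'tcp_rot': array([ 6.40846986e-01,  3.07546398e+00, -8.25694531e-05]), 'contact_force': array([-0.50148337,  0.14465619,  0.830617  ]), 'wrist_torque': array([ 3.17856836e-05,  4.37060951e-02, -2.50745123e-02]), 'grip_force': 0.0, 'grip_width': 1.0007952727719585}
```

View pics/top0.png

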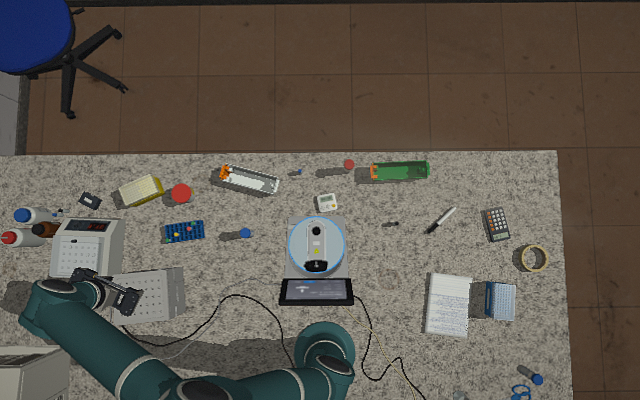

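View pics/side0.png

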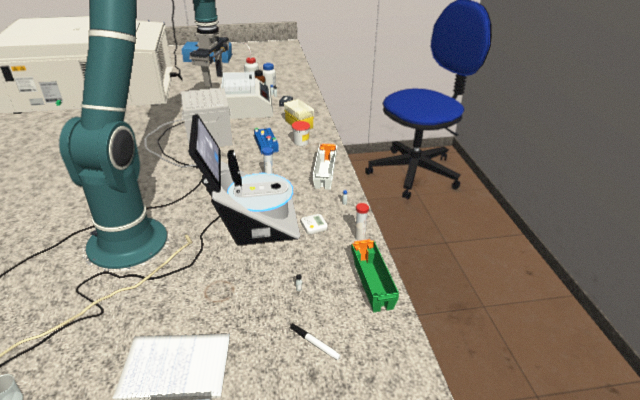

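Top view: the white bin is at px (245,180) with its orange end left, and the green bin at (400,171), also with its orange end left (+y). Blue vial is at (297,171), black vial (390,223), red tube (348,164), blue tube (245,234). Side view agrees: green at (373,275), white at (325,165), red tube (361,220). Next I'll refine by fitting outlines.

```bash
cat >> h.py <<'E'
from scipy.optimize import minimize
def ring(r,z): a=np.linspace(0,2*np.pi,24,endpoint=False); return np.c_[r*np.cos(a),r*np.sin(a),0*a+z]
def rect(w,l,z): return np.array([[sx*w/2,sy*l/2,z] for sx in(-1,1) for sy in(-1,1)],float)
BIN=np.vstack([rect(62,204,60),rect(62,204,40),rect(50,178,0)])
VIAL=[np.vstack([ring(7.5,0),ring(7.5,47)])]
TUBE=[np.vstack([ring(14.5,0),ring(14.5,98)]),np.vstack([ring(17.5,98),ring(17.5,112)])]
MODEL=dict(green_bin=[BIN],white_bin=[BIN],vial_black=VIAL,vial_blue=VIAL,tube_red=TUBE,tube_blue=TUBE)
def place(P,q,z0=0):
    c,s=np.cos(q[2]),np.sin(q[2]); return P@np.array([[c,s,0],[-s,c,0],[0,0,1]])+[q[0],q[1],z0]
def render(cam,hulls,q,z0,S=8):
    im=np.zeros((400*S,640*S),np.uint8)
    for P in hulls:
        uv=np.array([proj(cam,X) for X in place(P,q,z0)])
        h=cv2.convexHull(((uv+.5)*S-.5).astype(np.float32)); cv2.fillConvexPoly(im,np.round(h*16).astype(np.int32),255,shift=4)
    return cv2.resize(im,(640,400),interpolation=cv2.INTER_AREA)/255.
def masks(n,q,z0=0,cams=("top","side"),shoot=False):
    "silhouette of n nearest the guess, per camera"
    out={}
    for c in cams:
        if shoot: viewer.read_camera(c)
        r=render(c,MODEL[n],q,z0,2)
        L=[(np.minimum(r,d['mask']).sum()/np.maximum(r,d['mask']).sum(),d['confidence'],d['mask']) for d in viewer.silhouettes(n,c)]
        L=[x for x in L if x[0]>.3]
        if L: out[c]=max(L,key=lambda x:x[0])[2]
    return out
def fit(n,q,z0=0,cams=("top","side"),shoot=False,M=None):
    "pose [x,y,yaw] whose outline best matches the masks; per-camera IoU"
    M=masks(n,q,z0,cams,shoot) if M is None else M
    yawed='bin' in n
    f=lambda v:sum(((render(c,MODEL[n],[v[0],v[1],v[2]/100 if yawed else 0],z0,4)-m)**2).sum() for c,m in M.items())
    v0=np.array([q[0],q[1],q[2]*100]); k=3 if yawed else 2
    g=lambda u:f(np.r_[u,v0[k:]])
    sx=np.vstack([v0[:k]]+[v0[:k]+5*np.eye(k)[i] for i in range(k)])
    r=minimize(g,v0[:k],method='Nelder-Mead',options=dict(initial_simplex=sx,xatol=.1,fatol=.02,maxfev=120))
    v=np.r_[r.x,v0[k:]]; v[2]/=100
    iou={c:round(float(np.minimum(render(c,MODEL[n],v,z0),m).sum()/np.maximum(render(c,MODEL[n],v,z0),m).sum()),2) for c,m in M.items()}
    return v,iou
E
time python3 - <<'E'
from h import *
G=dict(green_bin=[631,-270,0],white_bin=[605,257,-.29],vial_black=[448,-257,0],vial_blue=[634,80,0],tube_red=[641,-90,0],tube_blue=[418,257,0])
for n,q in G.items():
    M=masks(n,q)
    print(n,*[(np.round(v,3).tolist(),i) for v,i in [fit(n,q,M=M)]+[fit(n,q,M={c:M[c]}) for c in M]])
E
```

```text
Traceback (most recent call last):
  File "h.py", line 49, in fit
    r=minimize(g,v0[:k],method='Nelder-Mead',options=dict(initial_simplex=sx,xatol=.1,fatol=.02,maxfev=120))
  File "h.py", line 47, in <lambda>
    g=lambda u:f(np.r_[u,v0[k:]])
               ~^^^^^^^^^^^^^^^^^
  File "h.py", line 45, in <lambda>
    f=lambda v:sum(((render(c,MODEL[n],[v[0],v[1],v[2]/100 if yawed else 0],z0,4)-m)**2).sum() for c,m in M.items())
               ~~~^^^^^^^^^^^^^^^^^^^^^^^^^^^^^^^^^^^^^^^^^^^^^^^^^^^^^^^^^^^^^^^^^^^^^^^^^^^^^^^^^^^^^^^^^^^^^^^^^^
  File "h.py", line 45, in <genexpr>
    f=lambda v:sum(((render(c,MODEL[n],[v[0],v[1],v[2]/100 if yawed else 0],z0,4)-m)**2).sum() for c,m in M.items())
                     ~~~~~~^^^^^^^^^^^^^^^^^^^^^^^^^^^^^^^^^^^^^^^^^^^^^^^^^^^^^^
  File "h.py", line 28, in render
    uv=np.array([proj(cam,X) for X in place(P,q,z0)])
                 ~~~~^^^^^^^
  File "h.py", line 8, in proj
    c=viewer.camera_info(cam); p=np.array(c['R'])@np.array(X,float)+np.array(c['t'])
ValueError: time passes only in moves, steps and waits

real	0m12.742s
user	0m7.876s
sys	0m2.798s
```

```bash
sed -i 's/viewer\.camera_info(cam)/info(cam)/' h.py; sed -i '2a import functools\n@functools.lru_cache\ndef info(cam): return viewer.camera_info(cam)' h.py
time python3 - <<'E'
from h import *
G=dict(green_bin=[631,-270,0],white_bin=[605,257,-.29],vial_black=[448,-257,0],vial_blue=[634,80,0],tube_red=[641,-90,0],tube_blue=[418,257,0])
for n,q in G.items():
    M=masks(n,q)
    print(n,*[(np.round(v,3).tolist(),i) for v,i in [fit(n,q,M=M)]+[fit(n,q,M={c:M[c]}) for c in M]])
o=robot.observe(); print(o['t'])
# IK trials: tool down with tool-y at world angle a
from scipy.spatial.transform import Rotation as Ro
def down(a): # tool z=-Z, tool y = (cos a, sin a)
    y=np.array([np.cos(a),np.sin(a),0]); z=np.array([0,0,-1.]); return Ro.from_matrix(np.c_[np.cross(y,z),y,z]).as_rotvec()
for nm,p in dict(vblue=[634,80,250],vblack=[448,-257,250],green=[631,-270,250],white=[605,257,250],tred=[641,-90,250],tblue=[418,257,250]).items():
    for a in np.radians([-90,-45,0,45,90,135,180]):
        j=kin.ik(p,down(a)); print(nm,round(np.degrees(a)),None if j is None else np.round(j,2).tolist())
E
```

```text
green_bin ([630.559, -269.149, 0.025], {'top': 0.91, 'side': 0.93}) ([632.389, -270.992, 0.028], {'top': 0.92}) ([630.043, -267.051, 0.029], {'side': 0.94})
white_bin ([606.234, 256.746, -0.276], {'top': 0.91, 'side': 0.94}) ([607.175, 256.695, -0.285], {'top': 0.92}) ([605.05, 255.012, -0.27], {'side': 0.95})
vial_black ([445.958, -254.863, 0.0], {'side': 0.8}) ([445.958, -254.863, 0.0], {'side': 0.8})
vial_blue ([632.398, 77.242, 0.0], {'side': 0.84}) ([632.398, 77.242, 0.0], {'side': 0.84})
tube_red ([642.668, -88.841, 0.0], {'side': 0.91}) ([642.668, -88.841, 0.0], {'side': 0.91})
tube_blue ([416.189, 261.271, 0.0], {'side': 0.73}) ([416.189, 261.271, 0.0], {'side': 0.73})
1.8
vblue -90 [-0.68, 0.48, 0.71, 1.63, -0.33, 1.16, -1.47]
vblue -45 [-0.65, 0.47, 0.66, 1.63, -0.3, 1.15, -0.71]
vblue 0 [-0.57, 0.45, 0.54, 1.62, -0.25, 1.14, 0.03]
vblue 45 [-0.46, 0.43, 0.38, 1.62, -0.17, 1.13, 0.75]
vblue 90 [-0.35, 0.42, 0.23, 1.61, -0.1, 1.13, 1.48]
vblue 135 [-0.24, 0.42, 0.09, 1.6, -0.04, 1.13, 2.21]
vblue 180 [0.61, 0.83, -1.32, 1.54, 0.81, 1.41, 2.37]
vblack -90 [-0.33, 0.27, 0.94, 
[... 1205 characters left out ...]
.36, 1.17, -0.4]
tred 0 [-0.39, 0.49, 0.68, 1.61, -0.33, 1.16, 0.36]
tred 45 [-0.33, 0.47, 0.58, 1.6, -0.27, 1.15, 1.1]
tred 90 [-0.26, 0.45, 0.48, 1.6, -0.22, 1.14, 1.84]
tred 135 [-0.12, 0.43, 0.29, 1.59, -0.13, 1.14, 2.55]
tred 180 [-0.72, 0.8, 1.35, 1.63, -0.79, 1.37, -2.41]
tblue -90 [-1.16, 0.16, 0.6, 1.98, -0.1, 1.04, -2.08]
tblue -45 [-1.04, 0.15, 0.47, 1.97, -0.08, 1.04, -1.32]
tblue 0 [-0.93, 0.15, 0.35, 1.96, -0.06, 1.04, -0.56]
tblue 45 [-0.8, 0.15, 0.2, 1.96, -0.04, 1.04, 0.2]
tblue 90 [-0.67, 0.16, 0.05, 1.95, -0.01, 1.04, 0.96]
tblue 135 [-0.55, 0.16, -0.07, 1.94, 0.01, 1.04, 1.72]
tblue 180 [-0.44, 0.17, -0.2, 1.93, 0.04, 1.04, 2.48]
real	0m15.781s
user	0m13.562s
sys	0m5.492s
```

```bash
cat >> h.py <<'E'
from scipy.spatial.transform import Rotation as Ro
def down(a):
    "tool pointing down, closing line (tool y) at world angle a"
    y=np.array([np.cos(a),np.sin(a),0]); z=np.array([0,0,-1.]); return Ro.from_matrix(np.c_[np.cross(y,z),y,z]).as_rotvec()
def st(msg=''):
    o=robot.observe(); y=Ro.from_rotvec(o['tcp_rot']).as_matrix()[:,1]
    print(msg,'t',round(o['t'],1),'tcp',np.round(o['tcp_pos'],1),'a',round(float(np.arctan2(y[1],y[0])),3),'w',round(o['grip_width']*92,1),'gf',round(o['grip_force'],1),'F',np.round(o['contact_force'],1)); return o
E
python3 - <<'E'
from h import *
p=robot.observe()['tcp_pos']; robot.servo_line([p[0],p[1],320],feed=250)
robot.movep([631,-268,200],down(.025)); st('above')
robot.servo_line([631,-268,31],feed=150); st('low')
grip(.5,5); st('squeezed')
grip(1.0); robot.servo_line([631,-268,150],feed=200); st()
robot.movep([633,78.5,150],down(np.pi/2)); st()
snap('side','side1.png')
M=masks('green_bin',[631,-269,.025],cams=('top','side'))
for c in [['top'],['side'],['top','side']]: print(c,fit('green_bin',[631,-269,.025],M={k:M[k] for k in c if k in M}))
E
```

```text
above t 5.7 tcp [ 631.5 -267.   199.9] a 0.027 w 92.1 gf 0.0 F [-0.6  1.   1.3]
low t 7.0 tcp [ 631.6 -268.5   32.1] a 0.025 w 92.1 gf 0.0 F [-0.6 -0.5 -0.1]
squeezed t 7.5 tcp [ 630.6 -268.    31.2] a 0.025 w 62.2 gf 5.0 F [-2.   1.1  3.9]
 t 8.8 tcp [ 630.6 -267.3  149. ] a 0.025 w 92.0 gf 0.0 F [-0.7  0.1  0.1]
 t 10.2 tcp [633.   76.6 149.7] a 1.568 w 92.0 gf 0.0 F [ 0.7 -0.2 -0.9]
['top'] (array([ 6.31930482e+02, -2.70988424e+02,  2.28909508e-02]), {'top': 0.92})
['side'] (array([ 6.30607063e+02, -2.67252165e+02,  1.61726594e-02]), {'side': 0.94})
['top', 'side'] (array([ 6.30979325e+02, -2.68425624e+02,  1.62559286e-02]), {'top': 0.91, 'side': 0.94})
```

```bash
cat >> h.py <<'E'
GB=np.array([630.8,-268.5,.025])
def ingreen(dy,z,dx=0): return place(np.array([[dx,dy,0.]]),GB,z)[0]
def vial(xy,dy):
    a=np.pi/2
    robot.movep([*xy,120],down(a)); robot.servo_line([*xy,12],feed=120); robot.hold(.2)
    grip(0.0,8); o=st('gripped')
    if not 12<o['grip_width']*92<19: raise SystemExit('no grip')
    z=o['tcp_pos'][2]
    robot.servo_line([*xy,160],feed=200)
    robot.movep(ingreen(dy,160),down(a+GB[2])); robot.servo_line(ingreen(dy,z+25),feed=150)
    robot.servo_line(ingreen(dy,z+3.5),feed=40); robot.hold(.3); st('set')
    grip(.36); robot.servo_line(ingreen(dy,150),feed=150); st('out'); grip(1.0)
E
python3 - <<'E'
from h import *
vial([633,78.5],-40)
snap('side','side2.png'); c=proj('side',ingreen(-40,25)).astype(int)
im=cv2.imread('pics/side2.png')[220:330,320:440]; cv2.imwrite('pics/c2.png',cv2.resize(im,None,fx=5,fy=5,interpolation=cv2.INTER_CUBIC)); print(c)
E
```

```text
gripped t 12.9 tcp [633.   78.6  12. ] a 1.571 w 14.8 gf 8.0 F [0.5 1.1 0.4]
set t 17.2 tcp [ 631.8 -308.5   15.5] a 1.596 w 14.6 gf 8.0 F [-0.   0.5 -0.2]
out t 18.7 tcp [ 631.2 -307.9  148.9] a 1.596 w 33.0 gf 0.0 F [-0.6  0.1  0. ]
[377 288]
```

View pics/c2.png

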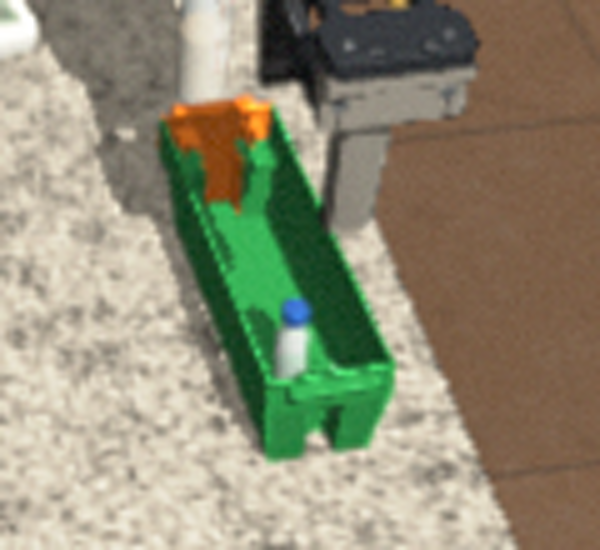

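The blue vial stands upright in the green bin (full image about (378,288)). Black vial next, then lifting the white bin.

```bash
python3 - <<'E'
from h import *
vial([447,-256],25)
snap('side','side3.png')
im=cv2.imread('pics/side3.png')[220:330,320:440]; cv2.imwrite('pics/c3.png',cv2.resize(im,None,fx=5,fy=5,interpolation=cv2.INTER_CUBIC))
E
```

```text
gripped t 22.9 tcp [ 447. -256.   12.] a 1.571 w 14.9 gf 8.0 F [ 0.1  0.  -0.4]
set t 26.6 tcp [ 630.2 -243.5   15.5] a 1.596 w 14.5 gf 8.0 F [ 0.3 -0.9  0.1]
out t 28.1 tcp [ 629.6 -243.   148.9] a 1.596 w 32.9 gf 0.0 F [0.  0.3 0.5]
```

View pics/c3.png

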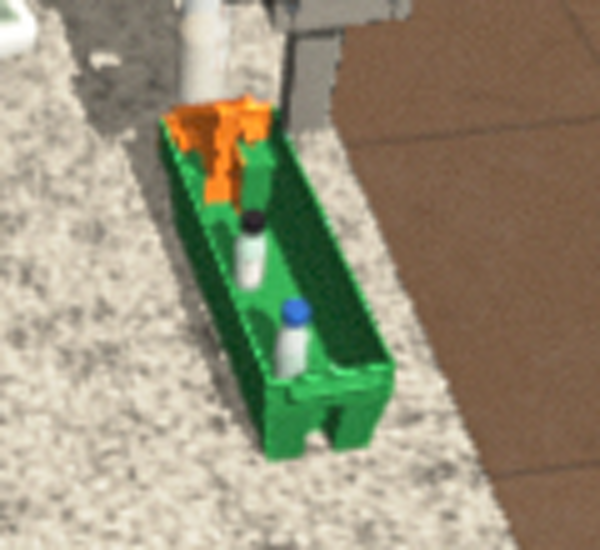

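Both vials stand upright. Now the white bin.

```bash
python3 - <<'E'
from h import *
W=np.array([606.2,256.3,-.276]); a=np.pi+W[2]
robot.movep([620,100,250],down(a-.6))
robot.movep([*W[:2],120],down(a)); grip(1.0); robot.servo_line([*W[:2],31],feed=100); robot.hold(.2); st('at white')
grip(.5,25); st('gripped'); o=st(); z=o['tcp_pos'][2]
robot.servo_line([*W[:2],260],feed=200); st('lifted')
robot.movep([690,0,260],down(np.pi/2)); st()
robot.movep([*GB[:2],220],down(GB[2])); robot.servo_line([*GB[:2],170],feed=100); robot.hold(.3); o=st('hover')
z0=o['tcp_pos'][2]-31; q=[*o['tcp_pos'][:2],np.pi+GB[2]]
snap('side','side4.png'); snap('top','top4.png')
M=masks('white_bin',q,z0)
for c in [['top'],['side'],['top','side']]: print(c,fit('white_bin',q,z0,M={k:M[k] for k in c if k in M}))
for c in('top','side'):
  print(c,[(round(d['confidence'],2),np.round(world(c,d['at']),1).tolist()) for n in('white_bin','white_bin_mark') for d in viewer.pinpoint(n,c)[:2]])
A=cv2.imread('pics/side4.png')[170:330,300:460]; B=cv2.imread('pics/top4.png')[120:230,330:460]
cv2.imwrite('pics/c4.png',np.hstack([cv2.resize(A,(400,400)),cv2.resize(B,(400,400))]))
E
```

```text
at white t 32.7 tcp [606.6 256.6  31.8] a 2.866 w 92.0 gf 0.0 F [ 0.5  0.1 -1.3]
gripped t 33.3 tcp [606.  256.4  31. ] a 2.866 w 61.6 gf 25.0 F [-1.4  0.1  1. ]
 t 33.3 tcp [606.  256.4  31. ] a 2.866 w 61.6 gf 25.0 F [-1.4  0.1  1. ]
lifted t 34.6 tcp [605.4 256.1 258.6] a 2.866 w 62.1 gf 25.0 F [-0.  -0.1 -2.4]
 t 35.6 tcp [689.9   2.2 259.2] a 1.574 w 61.8 gf 25.0 F [ 0.9  0.9 -3.1]
hover t 37.6 tcp [ 631.  -268.7  170.5] a 0.025 w 61.6 gf 25.0 F [ 0.4  0.1 -1.9]
['top'] (array([ 630.99987442, -268.69144005,    3.16659265]), {})
['side'] (array([ 631.11340346, -267.08655303,    3.15417232]), {'side': 0.76})
['top', 'side'] (array([ 631.11340346, -267.08655303,    3.15417232]), {'side': 0.76})
top [(0.71, [633.2, -364.0, 199.7])]
side [(0.68, [628.7, -269.8, 139.5]), (0.82, [634.1, -367.1, 197.5])]
```

View pics/c4.png

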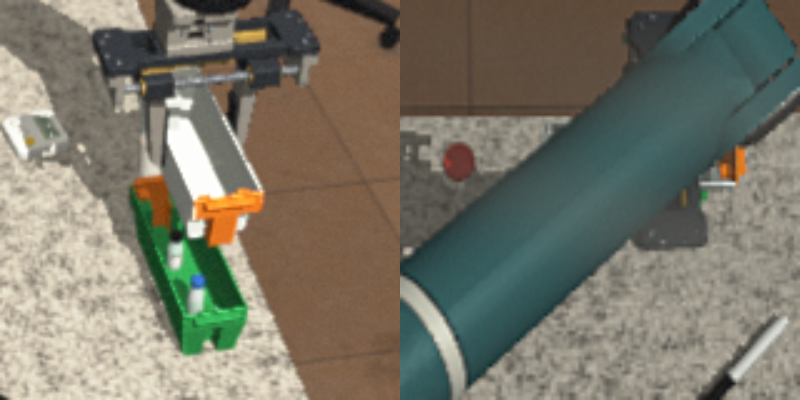

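White is held level with its orange end at -y, over green's plain end (crop (230,205)). The mark agrees with the tool to about 2 mm. Lowering with a force check.

```bash
python3 - <<'E'
from h import *
T=[630.8,-269.2]
robot.servo_line([*T,105],feed=80); robot.hold(.3); f0=st('pre')['contact_force']
for z in (96,93,91,89,87.5,86.5,85.5,85):
    robot.servo_line([*T,z],feed=20); robot.hold(.15); o=st('z%s'%z); d=o['contact_force']-f0
    if d[2]>6: print('contact'); break
snap('side','side5.png')
A=cv2.imread('pics/side5.png')[190:330,310:450]
cv2.imwrite('pics/c5.png',cv2.resize(A,(600,600),interpolation=cv2.INTER_CUBIC))
E
```

```text
pre t 39.3 tcp [ 631.  -269.2  105.4] a 0.025 w 62.3 gf 25.0 F [-0.9 -0.8 -2.2]
z96 t 40.0 tcp [ 630.9 -269.3   96.1] a 0.025 w 61.8 gf 25.0 F [ 0.1  0.3 -2.1]
z93 t 40.5 tcp [ 630.8 -269.2   93. ] a 0.025 w 61.7 gf 25.0 F [ 0.4  0.2 -1.2]
z91 t 40.9 tcp [ 630.8 -269.2   91. ] a 0.025 w 61.9 gf 25.0 F [ 0.5 -0.3 -1.7]
z89 t 41.3 tcp [ 630.8 -269.2   89. ] a 0.025 w 61.7 gf 25.0 F [-0.2  0.3 -2. ]
z87.5 t 41.7 tcp [ 630.8 -269.2   87.5] a 0.025 w 61.8 gf 25.0 F [ 0.5  0.6 -2. ]
z86.5 t 42.1 tcp [ 630.8 -269.2   86.5] a 0.025 w 61.6 gf 25.0 F [-0.6 -0.3 -1.1]
z85.5 t 42.5 tcp [ 630.8 -269.2   85.5] a 0.025 w 61.6 gf 25.0 F [ 0.3  0.8 -1.8]
z85 t 42.9 tcp [ 630.8 -269.3   85.1] a 0.025 w 61.6 gf 25.0 F [-0.1 -0.6 -1.8]
```

View pics/c5.png

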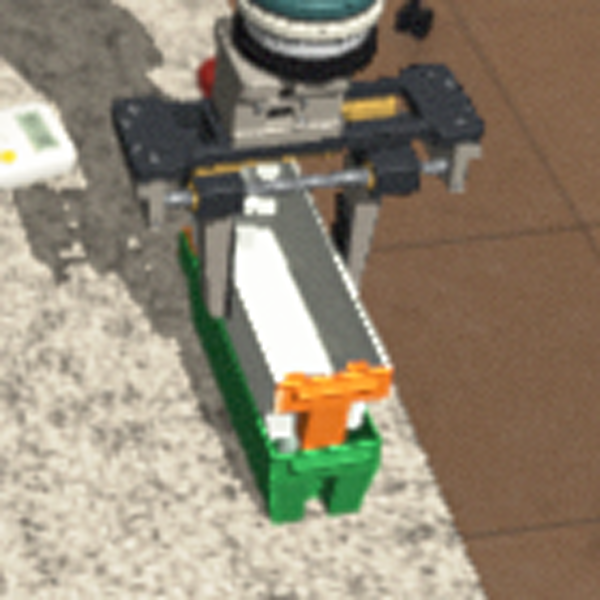

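The white bin is inside the green rim with no jam, its orange end over green's plain end at (335,390). Going down until it touches, then releasing.

```bash
python3 - <<'E'
from h import *
T=[630.8,-269.2]
for z in (84.5,84,83.5,83,82.5):
    robot.servo_line([*T,z],feed=10); robot.hold(.2); o=st('z%s'%z)
    if o['contact_force'][2]>1.2: print('contact'); break
grip(1.0); st('released'); robot.servo_line([*T,200],feed=150)
robot.movep([430,150,330],down(np.pi/2)); robot.hold(.3)
z0=54; q=[*T,np.pi+GB[2]]
snap('side','side6.png'); snap('top','top6.png')
M=masks('white_bin',q,z0)
for c in [['top'],['side'],['top','side']]: print(c,*[(h,fit('white_bin',q,h,M={k:M[k] for k in c if k in M})) for h in (48,54,60)],sep='\n ')
for c in('top','side'):
  print(c,[(round(d['confidence'],2),np.round(world(c,d['at']),1).tolist()) for n in('white_bin','white_bin_mark') for d in viewer.pinpoint(n,c)[:2]])
A=cv2.imread('pics/side6.png')[190:330,310:450]; B=cv2.imread('pics/top6.png')[140:200,330:450]
cv2.imwrite('pics/c6.png',np.vstack([cv2.resize(A,(400,400),interpolation=cv2.INTER_CUBIC),cv2.resize(B,(400,200))]))
E
```

```text
z84.5 t 43.4 tcp [ 630.8 -269.3   85. ] a 0.025 w 62.1 gf 25.0 F [-2.6  1.3  5.9]
contact
released t 44.0 tcp [ 630.8 -269.2   84.4] a 0.025 w 91.9 gf 0.0 F [-0.  -0.5  0.5]
['top']
 (48, (array([ 633.42525181, -270.88766878,    3.17261652]), {'top': 0.94}))
 (54, (array([ 632.44368268, -269.32805643,    3.17299002]), {'top': 0.94}))
 (60, (array([ 631.18958586, -268.32551238,    3.17012539]), {'top': 0.93}))
['side']
 (48, (array([ 632.45085925, -259.31253153,    3.15303105]), {'side': 0.92}))
 (54, (array([ 630.25890694, -264.37577034,    3.14845497]), {'side': 0.92}))
 (60, (array([ 628.23130561, -270.16291297,    3.14808394]), {'side': 0.91}))
['top', 'side']
 (48, (array([ 632.74173422, -263.67071763,    3.16207409]), {'top': 0.9, 'side': 0.92}))
 (54, (array([ 630.87358058, -267.6003894 ,    3.15519792]), {'top': 0.92, 'side': 0.91}))
 (60, (array([ 628.93578713, -267.84395436,    3.14946291]), {'top': 0.91, 'side': 0.91}))
top [(0.86, [629.0, -268.3, 59.3]), (0.9, [633.0, -364.8, 114.9])]
side [(0.88, [633.2, -267.0, 51.6]), (0.75, [637.4, -365.9, 110.7])]
```

View pics/c6.png

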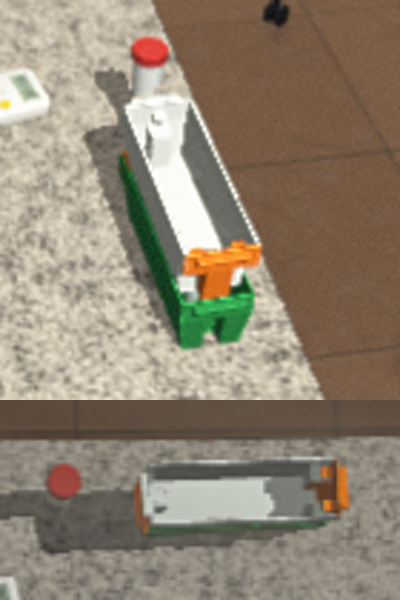

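The bins are stacked: contact came at exactly the seat height (TCP 85 gives an underside of 54), level, with the orange end at -y over the plain end. Now the tubes.

```bash
cat > tube.py <<'E'
from h import *
def tube(xy,dy,via=None):
    a=np.pi/2; w=lambda z: ingreen(dy,z)
    robot.movep([*xy,200],down(a)); grip(1.0); robot.servo_line([*xy,61],feed=120); robot.hold(.2)
    grip(0.0,15); o=st('gripped'); z=o['tcp_pos'][2]
    if not 25<o['grip_width']*92<33: raise SystemExit('no grip')
    robot.servo_line([*xy,270],feed=200)
    if via: robot.movep(via,down(a))
    robot.movep(w(260),down(a+GB[2])); robot.servo_line(w(z+75),feed=150)
    robot.servo_line(w(z+58.5),feed=30); robot.hold(.3); st('set')
    grip(.54); robot.hold(.2); robot.servo_line(w(270),feed=150); st('out')
E
python3 - <<'E'
from tube import *
tube([417.5,257.5],-38,[620,0,280])
robot.movep([620,0,300],down(np.pi/2)); robot.hold(.2)
snap('side','side7.png')
A=cv2.imread('pics/side7.png')[180:330,300:450]
cv2.imwrite('pics/c7.png',cv2.resize(A,(600,600),interpolation=cv2.INTER_CUBIC))
E
```

```text
gripped t 50.7 tcp [417.5 257.5  61. ] a 1.571 w 33.6 gf 15.0 F [-0.1 -0.2 -0.3]no grip
```

Closing stopped at 33.6 mm, not 29, so the pads probably caught the cap's lower edge. I'll open, look, then regrip lower.

```bash
sed -i 's/\[\*xy,61\]/[*xy,53]/; s/grip(.54)/grip(.475)/' tube.py
python3 - <<'E'
from tube import *
grip(1.0); robot.servo_line([417.5,257.5,53],feed=40); robot.hold(.2)
snap('side','side7.png'); q=[417.5,257.5,0]
print([(round(d['confidence'],2),np.round(world('side',d['at']),1).tolist()) for d in viewer.pinpoint('tube_blue','side')[:2]])
viewer.read_camera('top'); print([(round(d['confidence'],2),np.round(world('top',d['at']),1).tolist()) for d in viewer.pinpoint('tube_blue','top')[:2]])
A=cv2.imread('pics/side7.png')[90:200,215:325]
cv2.imwrite('pics/c7.png',cv2.resize(A,(550,550),interpolation=cv2.INTER_CUBIC))
E
```

```text
[(0.42, [417.8, 260.9, -0.1])]
[]
```

View pics/c7.png

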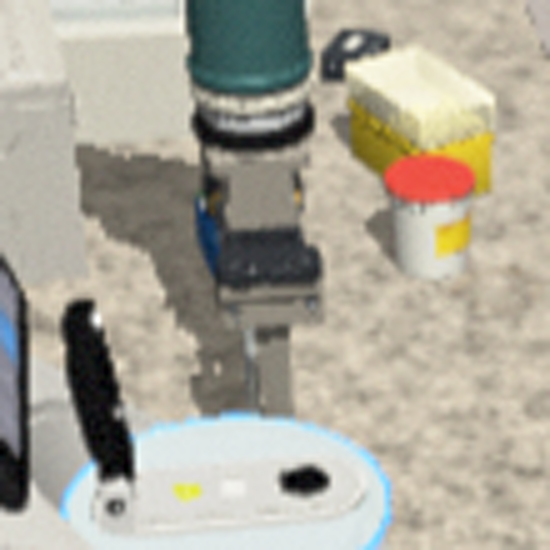

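The tube still stands between the fingers (light sliver by the finger at (255,360)). Regripping lower.

```bash
python3 - <<'E'
from h import *
grip(0.0,15); st('gripped'); 
E
```

```text
gripped t 53.4 tcp [417.5 257.5  53. ] a 1.571 w 33.6 gf 15.0 F [0.3 0.5 0.3]
```

```bash
python3 - <<'E'
from h import *
grip(1.0); robot.servo_line([417.5,257.5,36],feed=40); robot.hold(.2); grip(0.0,15); robot.hold(.2); st('gripped')
im=viewer.read_camera('top'); cv2.imwrite('pics/c8.png',cv2.resize(im[200:270,200:290,::-1],(720,560),interpolation=cv2.INTER_CUBIC))
E
```

```text
gripped t 56.3 tcp [417.4 257.5  36. ] a 1.571 w 29.0 gf 15.1 F [-0.3 -0.1 -0.3]
```

View pics/c8.png

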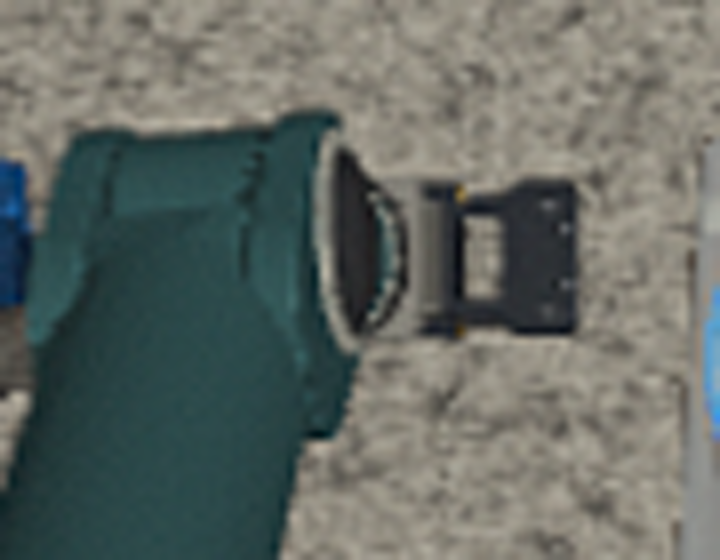

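At 29.0 mm the grip is on the body, below the cap. Now to carry it.

```bash
cat > tube.py <<'E'
from h import *
def tube(xy,dy,a,via=None,gripped=False):
    w=lambda z: ingreen(dy,z)
    if not gripped:
        robot.movep([*xy,200],down(a)); grip(1.0); robot.servo_line([*xy,36],feed=120); robot.hold(.2); grip(0.0,15)
    o=st('gripped'); z=o['tcp_pos'][2]
    if not 27<o['grip_width']*92<31: raise SystemExit('no grip')
    robot.servo_line([*xy,250],feed=200)
    if via: robot.movep(via,down(np.pi/2))
    robot.movep(w(250),down(np.pi/2+GB[2])); st('over'); robot.servo_line(w(z+75),feed=150)
    robot.servo_line(w(z+58.5),feed=30); robot.hold(.3); st('set')
    grip(.45); robot.hold(.2); st('open'); robot.servo_line(w(250),feed=120); st('out')
def look(n):
    snap('side',n); A=cv2.imread('pics/'+n)[180:330,300:450]
    cv2.imwrite('pics/c'+n,cv2.resize(A,(600,600),interpolation=cv2.INTER_CUBIC))
E
python3 - <<'E'
from tube import *
tube([417.5,257.5],-33,np.pi/2,[620,0,280],True)
robot.movep([600,0,280],down(np.pi/2)); robot.hold(.2); look('9.png')
E
```

```text
gripped t 56.3 tcp [417.5 257.5  36. ] a 1.571 w 28.7 gf 15.1 F [-0.7 -0.3  0.3]
over t 60.0 tcp [ 632.9 -299.   250. ] a 1.599 w 28.8 gf 15.1 F [-0.9  0.1 -0.5]
set t 62.0 tcp [ 631.7 -301.5   94.6] a 1.596 w 28.9 gf 15.1 F [ 0.4 -0.5 -1.1]
open t 62.6 tcp [ 631.6 -301.5   94.5] a 1.596 w 41.6 gf 0.3 F [0.2 0.5 0.5]
out t 64.1 tcp [ 631.3 -301.2  249. ] a 1.596 w 41.4 gf 0.3 F [-0.2 -1.1  0.2]
```

View pics/c9.png

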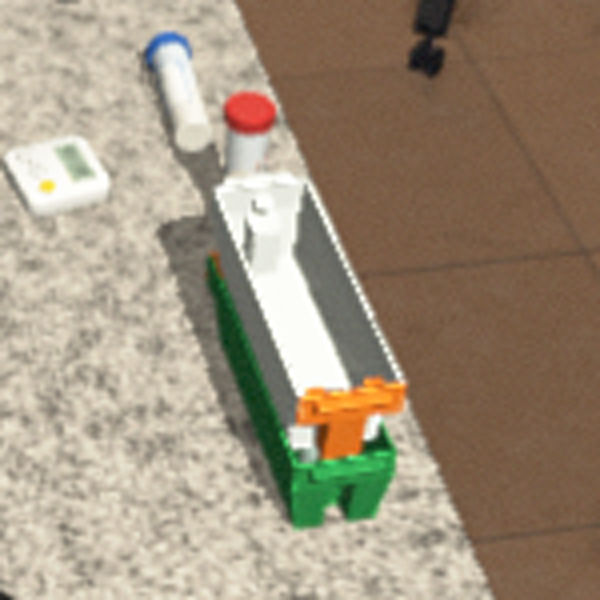

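```bash
python3 - <<'E'
from h import *
st()
print(proj('side',[600,0,280]),proj('side',[600,0,245]), proj('side',[600,0,357]))
for z in (15,230): print(z,ray('side',[342,192.5],z),ray('side',[348,213],z))
im=viewer.read_camera('top'); B=im[120:240,260:400,::-1]
A=cv2.imread('pics/9.png')[120:240,260:400]
cv2.imwrite('pics/c10.png',np.hstack([cv2.resize(x,None,fx=2.8,fy=3.5,interpolation=cv2.INTER_CUBIC) for x in(A,B)]))
E
```

```text
t 65.5 tcp [600.1  -1.4 280. ] a 1.569 w 41.3 gf 0.0 F [ 1.  -0.3  0.1]
[341.84509505 135.97303222] [341.38730229 147.644094  ] [342.90871355 108.92052083]
15 [634.67491719 117.0614324   15.        ] [630.1566443   10.06871925  15.        ]
230 [ 563.18861752 -184.09767846  230.        ] [ 559.78403353 -264.71823587  230.        ]
```

View pics/c10.png

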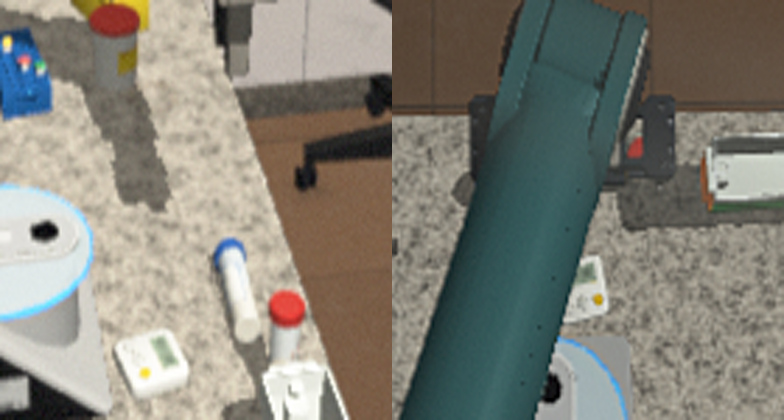

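The blue tube came out with the gripper: its cap hooked on the fingers because I opened too little. It dropped on the way and now lies on the bench with its bottom at about (630,10) and cap at about (635,117), axis along y, clear of the red tube. It can be picked with the tool tilted and stood up in the bin with the tool near horizontal. I'll check IK and measure it.

```bash
cat >> h.py <<'E'
Z=np.array([0,0,1.])
def tilt(c,n,beta,s):
    "tool orientation: tube cap direction c, side direction n, tool z = cos b n - sin b c"
    z=np.cos(beta)*n-np.sin(beta)*c; y=s*np.cross(c,n); return Ro.from_matrix(np.c_[np.cross(y,z),y,z]).as_rotvec()
def tooldir(rv): return Ro.from_rotvec(rv).as_matrix()[:,2]
E
python3 - <<'E'
from h import *
robot.movep([480,-230,300],down(np.pi/2)); grip(1.0); robot.hold(.2)
viewer.read_camera('top'); viewer.read_camera('side')
for c in('top','side'):
    for d in viewer.silhouettes('tube_blue',c)[:2]:
        v,u=np.nonzero(d['mask']); P=np.array([ray(c,[a,b],15)[:2] for a,b in zip(u,v)]); m=P.mean(0); w,V=np.linalg.eigh(np.cov(P.T)); 
        t=(P-m)@V[:,1]; print(c,round(d['confidence'],2),len(u),'centre',m.round(1),'axis',V[:,1].round(3),'ext',t.min().round(1),t.max().round(1))
    print([(round(d['confidence'],2),np.round(world(c,d['at']),1).tolist()) for d in viewer.pinpoint('tube_blue',c)[:2]])
u=np.array([.042,1,0]);u/=np.linalg.norm(u)
tgt=place(np.array([[0,-33,0.]]),GB,57+72)[0]
for b in np.radians([0,15,30,45]):
  for s in(1,-1):
    rp=tilt(u,-Z,b,s); jp=[kin.ik([632,82,z]-0*tooldir(rp),rp) for z in (15,120)]
    r=[]
    for ph in (-90,-60,-30,0,30,60,90):
        a=np.radians(ph)+GB[2]; h=np.array([np.cos(a),np.sin(a),0]); rr=tilt(Z,h,b,s); j=kin.ik(tgt+8*tooldir(rr),rr)
        if j is not None: r.append((ph,np.round(j,1).tolist()))
    print(round(np.degrees(b)),s,[None if j is None else np.round(j,1).tolist() for j in jp],r)
st()
E
```

```text
top 0.57 257 centre [632.1  63.2] axis [0.018 1.   ] ext -56.3 55.3
[(0.58, [631.5, 2.5, 17.3])]
side 0.8 269 centre [631.5  66.3] axis [0.055 0.998] ext -75.3 75.7
side 0.58 1997 centre [ 658.6 -188.9] axis [0.02 1.  ] ext -128.8 141.1
[(0.84, [629.3, 6.0, 14.2])]
0 1 [[-0.2, 0.7, -0.0, 1.7, 0.0, 0.7, 2.9], [-0.2, 0.5, -0.0, 1.7, 0.0, 0.9, 2.9]] [(-90, [-0.9, 1.7, 1.3, 1.8, 0.1, 0.7, -0.4]), (-60, [0.4, 1.0, -0.5, 2.1, 2.3, 1.8, -1.3]), (-30, [0.7, 1.1, -0.5, 2.3, 3.2, 1.7, -1.2]), (0, [1.8, 1.9, -1.4, 2.1, 3.5, 0.3, 0.0]), (30, [1.5, 1.3, -0.9, 1.8, -1.1, 0.8, -2.0]), (60, [0.8, 1.2, -0.0, 1.4, -1.3, 1.8, -2.2])]
0 -1 [[-0.9, 1.0, 1.1, 1.8, -1.1, 1.0, 0.6], [-1.0, 0.9, 1.2, 1.8, -0.9, 1.2, 0.5]] [(-90, [-0.8, 1.5, 1.1, 1.8, 0.6, 0.8, 2.4]), (-60, [-0.7, 1.2, 0.8, 2.1, 1.9, 0.9, 1.3]), (-30, [-0.7, 1.7, 1.1, 2.3, 2.6, 1.3, 0.3]), (0, [0.3, 1.0, 0.4, 2.2, 3.7, 1.8, 1.3]), (30, [1.5, 1.3, -0.9, 1.8, -1.1, 0.8, 1.1]), (60, [0.8, 1.2, -0.0, 1.4, -1.3, 1.8, 1.0])]
15 1 [[-0.6, 0.8, 0.4, 1.7, -0.1, 0.8, 2.9], [-0.7, 0.6, 0.5, 1.7, -0.1, 1.0, 2.9]] [(-90, [-0.9, 1.5, 1.3, 1.8, -0.1, 0.6, -
[... 1640 characters left out ...]
, -0.4]), (-30, [1.2, 0.8, -1.1, 2.1, 2.1, 0.7, -0.2]), (0, [1.4, 0.9, -1.1, 2.0, 1.8, 0.2, 0.6]), (30, [1.5, 1.0, -1.1, 1.8, 0.2, 0.5, 2.7]), (60, [1.4, 1.3, -1.3, 1.5, 0.5, 1.1, 2.9]), (90, [0.3, 1.0, 0.7, 1.2, -1.0, 1.8, -2.1])]
45 -1 [[-1.2, 1.6, 1.5, 1.6, -0.8, 1.3, 0.1], [-1.2, 1.4, 1.5, 1.6, -0.6, 1.3, 0.1]] [(-90, [-0.4, 0.8, 0.7, 1.8, 0.6, 0.7, 2.8]), (-60, [-0.4, 0.6, 0.7, 2.1, 1.3, 0.2, 2.5]), (-30, [0.6, 0.5, -0.3, 2.1, 2.5, 0.3, 2.2]), (0, [-0.3, 1.1, 1.3, 2.1, 4.2, 1.3, 0.4]), (30, [0.6, 0.6, 0.2, 1.8, -1.3, 0.9, 0.7]), (60, [0.3, 0.9, 0.7, 1.5, -1.2, 1.5, 0.9]), (90, [0.3, 1.0, 0.7, 1.2, -1.0, 1.8, 1.1])]
 t 67.9 tcp [ 480. -230.  300.] a 1.571 w 92.1 gf 0.0 F [-0.1 -0.8  0. ]
```

```bash
cat > stand.py <<'E'
from h import *
b=np.radians(30); s=1; g=77; d=8
u=np.array([.035,1,.03]); u/=np.linalg.norm(u)
n=-Z-(-Z@u)*u; n/=np.linalg.norm(n)
rp=tilt(u,n,b,s); zt=tooldir(rp)
pick=np.array([630.7,6.8,14.5])+g*u+d*zt
a=-np.pi/2+GB[2]; h=np.array([np.cos(a),np.sin(a),0]); rr=tilt(Z,h,b,s); zr=tooldir(rr)
def put(lift): return place(np.array([[0,-33,0.]]),GB,57+g+lift)[0]+d*zr
E
python3 - <<'E'
from stand import *
print(pick,zt,put(0),zr)
for p,r in((put(150),rr),(put(0),rr),(pick,rp)): j=kin.ik(p,r); print(None if j is None else np.round(j,2))
robot.movep(pick-130*zt,rp); st('appr'); robot.servo_line(pick,feed=100); robot.hold(.2); st('at')
grip(0.0,20); o=st('gripped')
if 27<o['grip_width']*92<31: robot.servo_line(pick+[0,0,240],feed=200); robot.hold(.2); st('lift')
E
```

```text
[633.25955208  79.93005945   9.76258538] [-0.01657363 -0.47353228 -0.88062052] [ 631.7981011  -308.41572632  130.        ] [ 0.02164838 -0.86575478 -0.5       ]
[-0.86  1.14  1.48  1.8  -0.21  0.71  0.38]
[-0.82  1.33  1.32  1.84 -0.34  0.58  0.27]
[-0.86  0.93  0.68  1.67 -0.1   0.87  2.83]
appr t 69.6 tcp [636.2 138.8 125.8] a 3.102 w 92.1 gf 0.0 F [-0.4  0.3 -0.4]
at t 71.2 tcp [633.5  80.3  10.1] a 3.107 w 92.1 gf 0.0 F [ 0.1 -0.   0.4]
gripped t 72.2 tcp [633.3  80.    9.7] a 3.107 w 28.2 gf 20.0 F [-0.8 -0.6 -0.4]
lift t 73.7 tcp [632.9  79.9 248.9] a 3.107 w 28.3 gf 20.0 F [-0.1 -0.4 -0.9]
```

```bash
python3 - <<'E'
from stand import *
robot.movep(put(150),rr); robot.hold(.3); st('over')
robot.servo_line(put(65),feed=120); robot.hold(.3); st('near')
snap('side','11.png')
for c in ('side',):
    print([(round(d_['confidence'],2),np.round(world(c,d_['at']),1).tolist()) for d_ in viewer.pinpoint('tube_blue',c)[:2]], put(65)-d*zr-[0,0,g])
A=cv2.imread('pics/11.png')[140:330,290:480]; cv2.imwrite('pics/c11.png',cv2.resize(A,(600,600),interpolation=cv2.INTER_CUBIC))
E
```

```text
over t 76.1 tcp [ 631.9 -308.3  279.9] a 0.025 w 28.2 gf 20.0 F [ 0.2  0.3 -0.8]
near t 77.2 tcp [ 632.  -308.4  195.5] a 0.025 w 28.6 gf 20.0 F [-0.1 -0.3 -0.4]
[(0.95, [631.6, -301.6, 124.6])] [ 631.62491407 -301.48968804  122.        ]
```

View pics/c11.png

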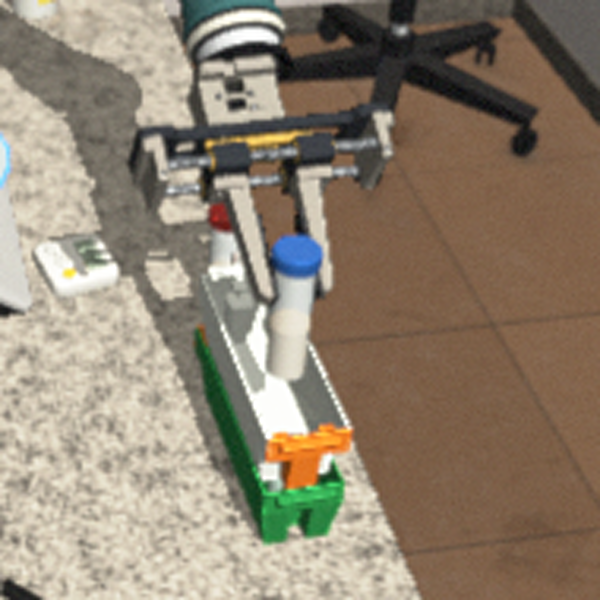

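The blue tube hangs upright, cap up, over the white bin (bottom at crop (288,370)), and the network agrees to 3 mm. Lowering until it touches.

```bash
python3 - <<'E'
from stand import *
robot.servo_line(put(8),feed=100); robot.hold(.2); f0=st('pre')['contact_force'][2]
for L in (4,2,1,0,-1,-2,-3,-4,-5):
    robot.servo_line(put(L),feed=15); robot.hold(.1); o=st(L)
    if o['contact_force'][2]-f0>2: break
grip(.6); robot.hold(.3); st('open'); p=o['tcp_pos']
grip(1.0); robot.servo_line(p-110*zr,feed=100); st('back')
robot.movep([560,0,300],down(0)); robot.hold(.2)
snap('side','12.png'); viewer.read_camera('top')
for c in('top','side'):
  for n in('tube_blue','tube_red','white_bin'): print(c,n,[(round(d_['confidence'],2),np.round(world(c,d_['at']),1).tolist()) for d_ in viewer.pinpoint(n,c)[:2]])
A=cv2.imread('pics/12.png')[160:330,300:470]; cv2.imwrite('pics/c12.png',cv2.resize(A,(600,600),interpolation=cv2.INTER_CUBIC))
E
```

```text
pre t 78.2 tcp [ 632.  -308.5  138.7] a 0.025 w 28.3 gf 20.0 F [ 0.1  0.2 -0.5]
4 t 78.8 tcp [ 631.8 -308.4  134.1] a 0.025 w 28.3 gf 20.0 F [-0.8  0.3  0.3]
2 t 79.2 tcp [ 631.8 -308.4  132. ] a 0.025 w 28.5 gf 20.0 F [ 0.8 -0.1 -0.7]
1 t 79.5 tcp [ 631.8 -308.4  131. ] a 0.025 w 28.5 gf 20.0 F [-0.6 -0.2 -0.7]
0 t 79.8 tcp [ 631.8 -308.4  130. ] a 0.025 w 28.3 gf 20.0 F [ 0.2  0.3 -1.8]
-1 t 80.2 tcp [ 631.9 -308.6  129.5] a 0.025 w 28.5 gf 20.0 F [0.8 0.6 1.7]
open t 81.1 tcp [ 631.8 -308.4  129. ] a 0.025 w 55.4 gf 0.0 F [0.6 0.1 0.4]
back t 83.0 tcp [ 629.  -214.   184.2] a 0.024 w 92.4 gf 0.0 F [ 0.5  0.2 -0. ]
top tube_blue []
top tube_red [(0.4, [645.9, -90.0, -0.3])]
top white_bin [(0.57, [631.6, -264.3, 59.7])]
side tube_blue [(0.56, [629.1, -302.5, 55.2])]
side tube_red [(0.45, [555.3, 484.5, -4.2])]
side white_bin [(0.78, [632.3, -269.8, 54.5])]
```

View pics/c12.png

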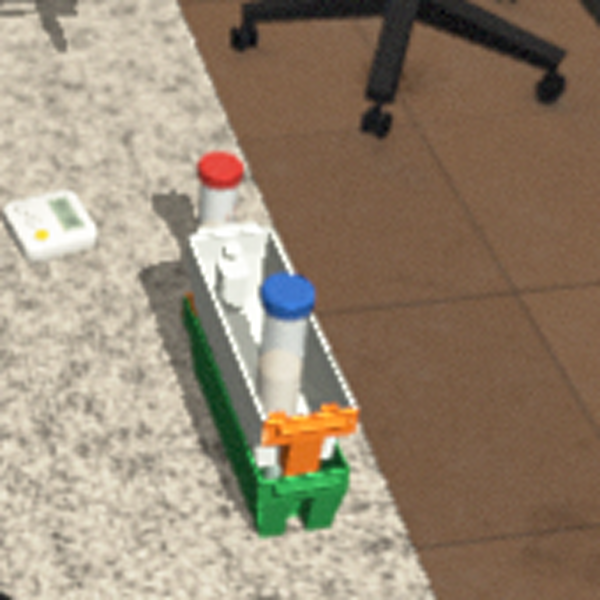

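Blue stands upright in the white bin (crop (285,345)). The red tube I'll hold by the cap, so the fingers stay above the rim and can open fully.

```bash
python3 - <<'E'
from h import *
xy=[641.8,-89.5]; w=lambda z: ingreen(33,z)
robot.movep([*xy,220],down(0)); robot.servo_line([*xy,85],feed=100); robot.hold(.2)
grip(0.0,20); robot.hold(.2); o=st('gripped'); z=o['tcp_pos'][2]
if not 31<o['grip_width']*92<37: raise SystemExit('no grip')
robot.servo_line([*xy,280],feed=180); st('lift')
robot.movep(w(280),down(GB[2])); robot.servo_line(w(z+57+10),feed=120); robot.hold(.2); f0=st('pre')['contact_force'][2]
for L in (5,3,2,1,0,-1,-2):
    robot.servo_line(w(z+57+L),feed=15); robot.hold(.1); o=st(L)
    if o['contact_force'][2]-f0>2: break
grip(1.0); robot.hold(.3); st('open'); robot.servo_line(w(300),feed=120)
robot.movep([450,100,330],down(0)); robot.hold(.3)
snap('side','13.png'); snap('top','top13.png')
for c in('top','side'):
  for n in('tube_blue','tube_red','white_bin','timer','waste_pot','marker'): print(c,n,[(round(d_['confidence'],2),np.round(world(c,d_['at']),1).tolist()) for d_ in viewer.pinpoint(n,c)[:2]])
A=cv2.imread('pics/13.png')[160:330,300:470]; B=cv2.imread('pics/top13.png')[130:220,300:470]; cv2.imwrite('pics/c13.png',np.hstack([cv2.resize(A,(500,500),interpolation=cv2.INTER_CUBIC),cv2.resize(B,(300,500))]))
E
```

```text
gripped t 88.0 tcp [641.8 -89.5  85. ] a -0.0 w 33.2 gf 20.0 F [ 0.3 -0.7  0.2]
lift t 89.2 tcp [641.3 -89.2 278.9] a -0.0 w 33.5 gf 20.0 F [ 0.3  0.4 -0.4]
pre t 91.3 tcp [ 630.2 -235.6  152.6] a 0.025 w 33.3 gf 20.0 F [-1.   0.1 -1.4]
5 t 91.9 tcp [ 630.  -235.6  147. ] a 0.025 w 33.4 gf 20.0 F [ 0.8  0.4 -1.5]
3 t 92.3 tcp [ 630.  -235.5  145. ] a 0.025 w 33.4 gf 20.0 F [-0.4  0.3 -0.4]
2 t 92.6 tcp [ 630.  -235.5  144. ] a 0.025 w 33.6 gf 20.0 F [-0.7  0.2  0.4]
1 t 93.0 tcp [ 630.  -235.5  143. ] a 0.025 w 33.5 gf 20.0 F [ 0.2 -0.1  0.5]
0 t 93.3 tcp [ 630.  -235.5  142. ] a 0.025 w 33.4 gf 20.0 F [ 0.4 -0.6 -0. ]
-1 t 93.7 tcp [ 630.3 -235.9  141.9] a 0.025 w 33.3 gf 20.0 F [-0.2 -0.   5.7]
open t 94.9 tcp [ 630.  -235.5  141. ] a 0.025 w 92.2 gf 0.0 F [ 0.1 -0.1  0. ]
top tube_blue [(0.64, [632.9, -304.8, 58.2])]
top tube_red [(0.51, [631.9, -236.3, 54.9])]
top white_bin [(0.58, [630.0, -266.6, 55.5])]
top timer [(0.72, [524.2, -16.0, -1.6]), (0.44, [632.8, -268.2, 56.3])]
top waste_pot [(0.82, [557.0, 484.3, -1.8])]
top marker [(0.51, [461.6, -423.3, 1.2]), (0.23, [630.6, -234.3, 52.4])]
side tube_blue [(0.97, [631.1, -301.6, 55.9]), (0.3, [454.9, -422.9, 0.3])]
side tube_red [(0.91, [631.9, -234.3, 54.0]), (0.47, [454.6, -423.6, -1.3])]
side white_bin [(0.97, [631.5, -268.9, 54.3])]
side timer [(0.61, [521.8, -16.2, -0.1])]
side waste_pot [(0.93, [559.6, 482.6, -2.7])]
side marker [(0.94, [453.2, -421.9, 1.2])]
```

View pics/c13.png

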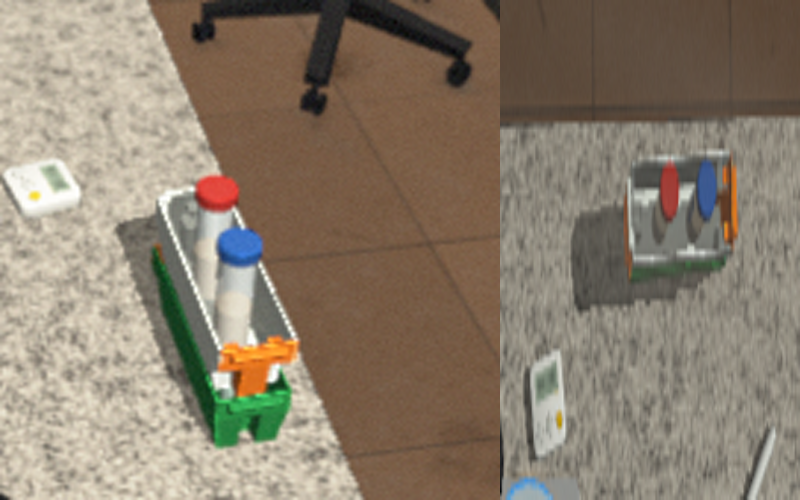

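Both tubes stand upright in the white bin (crop (215,235) and (238,290)). The stack is level, and the timer, pot and marker are where they were. Handing in.

```bash
python3 -c "
from cell import robot
print(robot.job_done(), robot.observe()['t'])"
```

```text
the job is handed in; nothing more can be done
the job is handed in; nothing more can be done
```

I handed the job in at about 97 s. Both vials went upright into the green bin, the white bin is turned and seated level on its lugs, and both tubes stand upright in it. On the first try the blue tube caught on the fingers and dropped onto the bench, so I picked it up and stood it in the white bin. The timer, pot and marker were not moved, and I could not see the vials again once the white bin was on top.

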